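# Hang the rinsed vial carrier on the drying tree

### The arm

A 6-joint arm with a two-finger parallel gripper is mounted at the origin on the work surface. World frame = base frame: x ahead of the robot, y to its left, z up, the work surface at z = 0. Lengths are in m, angles in degrees, forces in N, time in s.
With the tool pointing down it reaches from about 0.4 to 0.825 m from the base axis. Payload 7 kg.
Tool frame: the origin (TCP) lies on the centre line of the jaws, within the pads' length; the fingertips stand 11 mm ahead of it and the grasp point (between the pads) lies 8 mm behind it; z points along the fingers, y is the line along which they close (so a half turn about z gives the same grasp; the last joint's range is limited). The gripper opens to 88 mm and grips with 3 to 60 N. Pads are 19 mm wide; open, the fingers measure 130 mm over their backs; the gripper's body (78 mm by 193 mm) begins 47 mm behind the grasp point.
Start: joints at [-47.034, 20.546, 0.682, 0, -70.136, -16.507], TCP at [0.301, -0.604, 0.238] pointing down, gripper open.
Joint ranges: [-176.03, 176.03], [-82.01, 121.73], [-58.28, 71.71], [-173.87, 95.51], [-174.79, -0.11], [-173.66, 173.66]. Speed limits (degrees/s): [136.94, 136.94, 172.46, 180, 180, 180].

### API

Orientations are given as [roll, pitch, yaw] about the fixed x, y, z axes, in that order (R = Rz(yaw) Ry(pitch) Rx(roll)).
In Python, from plant import r, capture, camera_model, job gives the robot as it stands.
- The arm moves only by the tool drive_tool, never from a script. Its argument "increments" is a list that holds one entry, the list of rows, each a list of 5 numbers: the gripper's target within -1 to 1 (fully open at 1, half-way at 0, shut at -1), then the shift along the tool's x, y, z scaled (see below), then the turn about the tool's z scaled (see below). In form: [[[gripper, tx, ty, tz, roll], ...]]. A call has 1 to 5 rows; each row is the pose to reach, as a shift and turn from the pose commanded when the call began, along the tool's axes at that moment, turning the shorter way round; what a row does not reach only later rows make up. The controller multiplies each number of a shift by 120 mm and each number of a turn by 360 degrees. A row lasts 1/8 s, in which the tool goes at most 62.5 mm and 10.7 degrees, less where a joint would pass 70% of its speed; a pose out of reach is approached as far as the arm can. A call with a number of a shift or a turn outside -1 to 1 is refused whole. A call with a gripper value outside its range is refused whole. The fingers move at their own pace and stop on an object; "squeeze" is the grip in N (left out, the last holds). Time passes only in rows, so rows that repeat a pose let the fingers close. It gives the time, the measured TCP pose, the force, the opening and the grip force at its end, in the units of the state.
- r.get_state(): the state, without advancing time (a new reading comes with each control period).
- capture(name): name is "scene" or "top" or "wrist"; returns the picture (400x640x3 uint8, red, green, blue); there is no depth.
- camera_model(name): a dict with "camera_matrix" (3x3 intrinsics, pixels), "rvec" (rotation vector, rad) and "tvec" (3), from world to camera coordinates, as OpenCV has them. Camera axes: x right, y down, z forward; pixel columns grow to the right and rows downward; lengths in m; the calibration is good to about 2 mm. A picture is of the moment at which its call begins: read the wrist's pose just before it. camera_model takes no time and is no camera call; for the wrist camera it gives the pose at the moment of the call.
- job.close_job(): hands the job in; it is judged then, once.
The state is a dict: "time_s": time; "joints": joint angles; "qd": joint speeds; "joint_torque": joint torques, N m; "tcp_pos": TCP position; "eef_rot": TCP orientation; "contact_force": force on the tool from outside, world axes, zero at the start; "moment": the same for the moment, N m; "gripper_width": finger opening in m; "gripper_force": force on a finger pad.
Only numpy, scipy, OpenCV 4.12 (cv2) and the standard library are available. Lean on these libraries where they do the work, as an engineer would, in place of code of your own. Each camera call takes 0.05 s, during which the arm holds its last target. There are 200 camera calls.

### The job

The vial carrier with the arched hanger, standing on the bench, has just been rinsed. Turn the drying tree until its empty branch points out over the middle of the drip tray, then hang the carrier by its arch on that branch, keeping it upright all the way, and let go so that it hangs still above the tray.

Things in the scene. Friction and masses are not known exactly. Their poses are not given: they have to be found in the camera images.
- carrier: Vial carrier, 200 to 330 g, loose; origin under its middle, own z up. Open steel tray 50 (own x) x 70 (own y) x 36 mm high with six glass vials, tops at 46 mm. A steel arch of 6 mm bar in its y-z plane rises over it: legs at y = +-32 mm, slightly peaked top. A similar tray without arch is a bystander. Two carriers of the same kind already hang on the tree.
- carrier_grip (a point): Centre of the carrier's grip, 142 mm above its underside: a black upright block 18 x 18 mm on top of the arch, 117 to 162 mm above the underside. Underside of the arch: 30 mm below this point in the middle, 41 mm at the legs. The opening is 58 mm wide and reaches down to the vials, 96 mm below this point; a branch goes through it along own x, either way round.
- pivot (a point): Fixed stand of the tree: point on its vertical turning axis at the height of the branch centre lines, 150 mm above the bench. The drip tray (steel, 90 x 120 mm, 14 mm high) lies on this frame's own -x side, 60 to 150 mm from the axis, centred on y = 0, roughly towards the robot. Round base of radius 70 mm; post of radius 10 mm that ends 20 mm above this point.
- branch (a point): Empty branch of the tree: point on its centre line 75 mm from the turning axis, where the arch should rest. A level steel rod, diameter 8 mm, along own -x from the post to 105 mm from the axis; its upturned end rises to 18 mm above the centre line. Turns with the tree. The hung carrier's underside is about 42 mm above the bench.
- tree (a joint): Tree angle, rad: 0 with the empty branch along the middle of the drip tray, growing counter-clockwise from above, range -2 to 2. Starts at 0.6 to 1.3 (empty branch at the robot's right). Friction 0.1 N m, stays where left; push the branch sideways with shut fingers. Three branches 120 degrees apart; the other two carry fixed carriers at 75 mm, grips ending 54 mm above the branch lines.

How it is judged (in metres and radians):
On the way, in this order (a step that is already met when the one before it is completed fails the run):
1. the empty branch points out over the drip tray (within 15 degrees of its middle) (value of joint tree between -0.26 and 0.26 rad), for 0.2 s.
2. the carrier hangs by its arch on the empty branch (all of step 1 and z of carrier_grip in the frame of branch between 0.02 and 0.045 m and horizontal distance between carrier_grip and branch below 0.045 m and angle between carrier_grip's own z axis and vertical below 0.35 rad), for 0.2 s.
At the end, for the whole second after the job is handed in: The empty branch is within 0.26 rad (15 degrees) of the middle of the drip tray; the carrier hangs by its arch on it: its grip point within 45 mm horizontally of the branch point and 20 to 45 mm above it, tilted less than 0.35 rad (20 degrees), at rest (under 30 mm/s) and released (all of step 2 and linear speed of carrier below 0.03 m/s); the robot touches nothing.
It fails at once if the carrier tips by more than 45 degrees (angle between carrier_grip's own z axis and vertical above 0.785 rad).
It also fails if it takes over 64 s, if anything falls off the work surface, if the arm or the gripper's body presses on something with over 40 N, if the wrist force passes 120 N, or if a joint passes its speed limit or range.

## Working session

There is one attempt and no reset: what is moved stays moved. The work goes in short steps, Python scripts to look and compute and a tool call to move; the robot and the scene stay as the last step left them, time stands still between calls to the robot, and variables do not carry over. Pictures are saved under pics/ and viewed, at most 10 in all, crops included, and the job is handed in when it is done.

Besides the shell and the picture viewer there is one more tool, called as name([rows], argument=value, ...), one row to a line, values as JSON. drive_tool: Moves the arm, as the interface text tells. Its arguments: {"type":"object","properties":{"increments":{"type":"array"},"squeeze":{"type":"number"}},"required":["increments"]}

```bash
mkdir -p pics
cat > h.py <<'E'
import numpy as np, cv2
from plant import r, capture, camera_model, job
def ray(cm,u,v):
    K=np.array(cm["camera_matrix"]);R=cv2.Rodrigues(np.array(cm["rvec"],float))[0];t=np.array(cm["tvec"],float).ravel()
    d=R.T@np.linalg.inv(K)@np.array([u,v,1.]);return -R.T@t,d
def onz(cm,u,v,z):
    c,d=ray(cm,u,v);return c+d*(z-c[2])/d[2]
def tri(obs):
    A=np.zeros((3,3));b=np.zeros(3)
    for cm,u,v in obs:
        c,d=ray(cm,u,v);d=d/np.linalg.norm(d);P=np.eye(3)-np.outer(d,d);A+=P;b+=P@c
    return np.linalg.solve(A,b)
def proj(cm,p):
    return cv2.projectPoints(np.array([p],float),np.array(cm["rvec"],float),np.array(cm["tvec"],float),np.array(cm["camera_matrix"],float),None)[0].ravel()
def save(n,f):
    im=capture(n);cv2.imwrite(f,im[:,:,::-1]);return im
E
python3 - <<'E'
from h import *
for n in("scene","top"):
    save(n,f"pics/{n}1.png");c=camera_model(n);o,d=ray(c,320,200);print(n,o,d)
print(r.get_state())
E
```

```text
scene [1.09447626 0.34716086 0.83105345] [-0.58120636 -0.25655402 -0.77239889]
top [0.39778823 0.12292415 0.91375623] [ 0.20179505 -0.00299377 -0.97963458]
{'time_s': 0.1, 'joints': array([-4.70352303e+01,  2.05883592e+01,  6.38589661e-01, -1.79407333e-02,
       -7.01333884e+01, -1.65058037e+01]), 'qd': array([-0.01587507, -0.12596553,  0.11846804,  0.1480856 ,  0.02228143,
       -0.04827948]), 'joint_torque': array([-1.21254881e-03, -5.84160125e+01,  2.93753403e+01,  7.01544017e+00,
        1.01822478e-02, -2.98039515e-05]), 'tcp_pos': array([ 0.30053747, -0.6039439 ,  0.2367008 ]), 'eef_rot': array([ 1.79915477e+02, -7.45724573e-03, -1.53547138e+02]), 'contact_force': array([-0.62004103, -0.12150004, -0.02518259]), 'moment': array([ 0.02245983, -0.03945557, -0.01341558]), 'gripper_force': 0.0, 'gripper_width': 0.08762218021979715}
```

View pics/scene1.png

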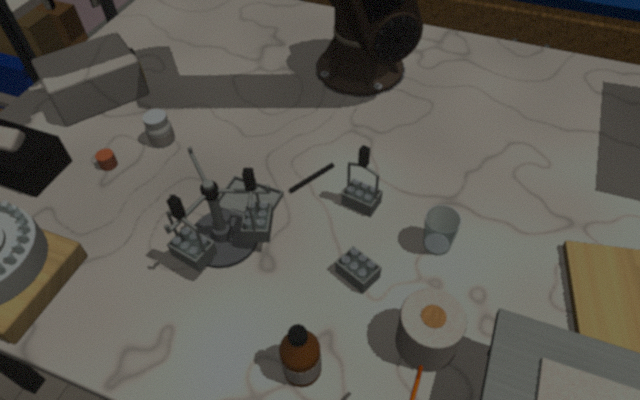

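View pics/top1.png

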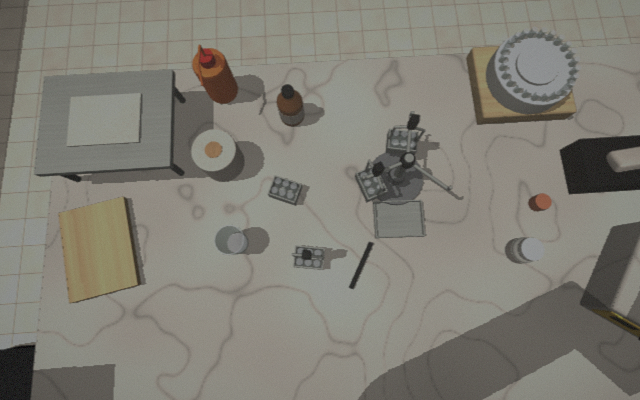

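The scene view shows the tree post top at (209,185), the empty branch tip at (191,150), and the carrier grip at (364,155). In the top view these are at (408,158), (461,197) and (307,255), with the tray centred near (399,219).

Run:
```python
from h import *
S,T=camera_model("scene"),camera_model("top")
print("post top",tri([(S,209,184),(T,408,158)]),onz(T,408,158,.17))
print("tip",tri([(S,191,150),(T,461,197)]),onz(T,461,197,.168))
print("grip",tri([(S,364,155),(T,307,255)]),onz(T,307,255,.162))
print("tray",onz(T,399.5,219,.014))
for n in((376,203),(422,201),(425,237),(377,238)):print(onz(T,*n,.014)[:2])
a=cv2.imread("pics/top1.png");b=cv2.imread("pics/scene1.png")
o=np.hstack([cv2.resize(a[235:285,270:340],(560,400),interpolation=2)[:, :400],cv2.resize(b[135:225,330:400],(311,400),interpolation=2)])
p=np.hstack([cv2.resize(a[110:240,350:480],(400,400),interpolation=2),cv2.resize(b[140:270,140:290],(400,347),interpolation=2)[:,:] if 0 else cv2.resize(b[140:270,160:290],(400,400),interpolation=2)])
cv2.imwrite("pics/c1.png",np.clip(p*1.6,0,255).astype('uint8'));cv2.imwrite("pics/c2.png",np.clip(o*1.6,0,255).astype('uint8'))
```

```text
post top [ 0.62991451 -0.0698073   0.16727901] [ 0.62907591 -0.06912189  0.17      ]
tip [ 0.5428062  -0.17498479  0.13608484] [ 0.53928659 -0.16925887  0.168     ]
grip [0.44323139 0.15480434 0.14154321] [0.44218501 0.15346163 0.162     ]
tray [ 0.52338211 -0.07113378  0.014     ]
[ 0.56680122 -0.01739364]
[ 0.56458809 -0.13158848]
[ 0.4755926  -0.12819206]
[ 0.48065107 -0.01174869]
```

View pics/c1.png

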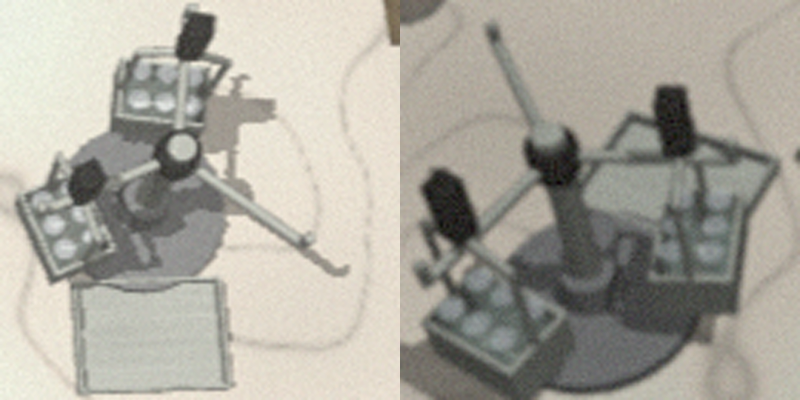

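View pics/c2.png

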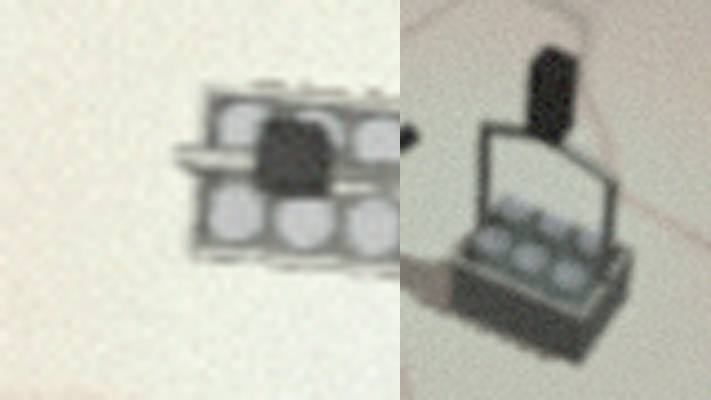

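Crop 1: the post top is at top-view (408.8,158.1), the real branch tip is at (450.1,187.3), and the fainter line beyond it is shadow. Crop 2: the carrier's long side is almost horizontal, tilted about 3°, with the grip at (307,255).

Run:
```python
from h import *
S,T=camera_model("scene"),camera_model("top")
p=onz(T,408.8,158.1,.17);t=onz(T,450.1,187.3,.168);print(p,t,tri([(S,189.9,149.8),(T,450.1,187.3)]),tri([(S,209,184),(T,408.8,158.1)]))
d=(t-p)[:2];print(np.hypot(*d),np.degrees(np.arctan2(-d[1],-d[0])))
im=cv2.imread("pics/top1.png")[240:275,285:335];g=cv2.cvtColor(im,6).astype('uint8')
m=(g<45).astype('uint8');n,_,s,c=cv2.connectedComponentsWithStats(m);print(s,c+[285,240])
# carrier rim corners from crop
a=onz(T,270+205/8,235+88/8,.036);b=onz(T,270+400/8,235+98/8,.036);print((a-b),a,b)
```

```text
[ 0.62875206 -0.07077514  0.17      ] [ 0.56110079 -0.14961572  0.168     ] [ 0.56255773 -0.15190824  0.16055336] [ 0.6295071  -0.07097658  0.1666082 ]
0.10388709933263077 49.36787186078747
[[   0    0   50   35 1731]
 [  19   10    2    3    3]
 [  22   11    4    5    7]
 [  22   15    1    1    1]
 [  19   17    6    2    8]] [[309.52686308 257.02484113]
 [304.33333333 251.        ]
 [308.71428571 252.85714286]
 [307.         255.        ]
 [306.625      257.75      ]]
[0.00658766 0.05691092 0.        ] [0.47220959 0.18409037 0.036     ] [0.46562193 0.12717945 0.036     ]
```

drive_tool([
  [[-1,-0.33,0.2,0,0.03],[-1,-0.66,0.4,0,0.06],[-1,-1,0.6,0,0.08],[-1,-1,0.6,0,0.08]],
])

```text
time_s: 0.6
tcp_pos: [0.3775, -0.484, 0.2376]
eef_rot: [180.0, 0.0, 177.8]
contact_force: [-0.2, -0.6, 0.2]
gripper_width: 0.0529
gripper_force: 0.0
```

drive_tool([
  [[-1,-0.26,0.33,0,0],[-1,-0.52,0.66,0,0],[-1,-0.78,1,0,0],[-1,-0.78,1,0,0]],
])

```text
time_s: 1.1
tcp_pos: [0.4761, -0.3685, 0.2372]
eef_rot: [180.0, -0.0, 177.9]
contact_force: [-0.4, 0.5, 0.8]
gripper_width: 0.0132
gripper_force: 0.0
```

drive_tool([
  [[-1,-0.26,0.33,0,0],[-1,-0.52,0.66,0,0],[-1,-0.78,1,0,0],[-1,-0.78,1,0,0],[-1,-0.78,1,0,0]],
])

```text
time_s: 1.72
tcp_pos: [0.5724, -0.2549, 0.2371]
eef_rot: [-180.0, -0.1, 177.7]
contact_force: [0.2, 0.6, 0.4]
gripper_width: 0.0003
gripper_force: 0.0
```

drive_tool([
  [[-1,0,0,0.3,0],[-1,0,0,0.6,0],[-1,0,0,0.68,0],[-1,0,0.3,0.68,0],[-1,0,0.5,0.68,0]],
])

```text
time_s: 2.35
tcp_pos: [0.5755, -0.1947, 0.157]
eef_rot: [-180.0, 0.1, 177.6]
contact_force: [-0.3, 0.6, 0.5]
gripper_width: 0.0006
gripper_force: 0.0
```

drive_tool([
  [[-1,0.02,0.1,0,0],[-1,0.05,0.2,0,0],[-1,0.09,0.3,0,0],[-1,0.12,0.4,0,0],[-1,0.15,0.5,0,0]],
])

```text
time_s: 2.98
tcp_pos: [0.5598, -0.1334, 0.1563]
eef_rot: [-180.0, 0.0, 177.6]
contact_force: [-0.6, -3.1, 0.8]
gripper_width: 0.0003
gripper_force: 0.9
```

drive_tool([
  [[-1,0.03,0.07,0,0],[-1,0.06,0.14,0,0],[-1,0.08,0.22,0,0],[-1,0.1,0.32,0,0],[-1,0.1,0.32,0,0]],
])

```text
time_s: 3.6
tcp_pos: [0.5496, -0.0935, 0.1561]
eef_rot: [180.0, 0.0, 177.7]
contact_force: [0.0, -0.5, -0.6]
gripper_width: 0.0009
gripper_force: 0.0
```

Run:
```python
from h import *
a=save("top","pics/top2.png")[:,:,::-1][110:240,350:480];b=save("scene","pics/scene2.png")[:,:,::-1][140:270,160:290]
cv2.imwrite("pics/c3.png",np.clip(1.6*np.hstack([cv2.resize(x,(400,400),interpolation=2) for x in(a,b)]).astype(float),0,255).astype('uint8'))
```

```text
(no output)
```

View pics/c3.png

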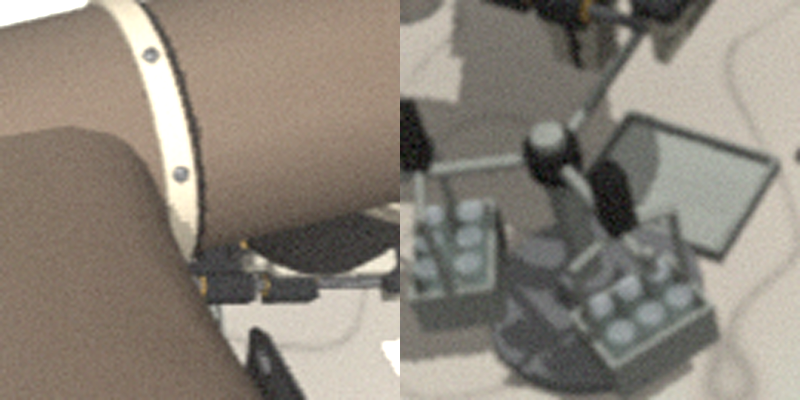

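The scene crop shows the branch now running from crop (575,125) to (640,40), with the gripper at its far end.

Run:
```python
from h import *
S=camera_model("scene")
a=onz(S,216.9,180.6,.15);b=onz(S,238,153,.15);print(a,b,np.degrees(np.arctan2(*(a-b)[1::-1])))
```

```text
[ 0.60555996 -0.07128558  0.15      ] [ 0.52951801 -0.06832569  0.15      ] -2.229079488946131
```

drive_tool([
  [[-1,0,-0.15,0,0],[-1,0,-0.3,0,0],[-1,0,-0.5,0,0],[-1,0,-0.5,-0.4,0],[-1,0,-0.5,-0.8,0]],
])

```text
time_s: 4.32
tcp_pos: [0.5463, -0.1565, 0.2526]
eef_rot: [-180.0, -0.1, 177.5]
contact_force: [0.9, 0.5, 1.0]
gripper_width: 0.0006
gripper_force: 0.0
```

drive_tool([
  [[0,0.1,0.28,0,0.007],[0,0.2,0.56,0,0.007],[0,0.32,0.85,0,0.007],[0,0.32,0.85,0,0.007]],
])

```text
time_s: 4.82
tcp_pos: [0.5123, -0.0507, 0.2523]
eef_rot: [180.0, 0.0, 175.2]
contact_force: [-0.3, -0.9, -0.2]
gripper_width: 0.0347
gripper_force: 0.0
```

drive_tool([
  [[0.3,0.1,0.28,0,0],[0.3,0.2,0.56,0,0],[0.3,0.32,0.85,0,0],[0.3,0.32,0.85,0,0]],
])

```text
time_s: 5.32
tcp_pos: [0.4832, 0.0542, 0.2521]
eef_rot: [180.0, 0.0, 175.2]
contact_force: [-0.6, 0.5, 0.0]
gripper_width: 0.0566
gripper_force: 0.0
```

drive_tool([
  [[0.3,0.1,0.28,0,0],[0.3,0.2,0.56,0,0],[0.3,0.32,0.85,0,0],[0.3,0.32,0.85,0,0],[0.3,0.32,0.85,0,0]],
])

```text
time_s: 5.95
tcp_pos: [0.454, 0.1576, 0.2519]
eef_rot: [-180.0, -0.0, 175.1]
contact_force: [0.5, -0.5, -0.6]
gripper_width: 0.0567
gripper_force: 0.0
```

Run:
```python
from h import *
print(r.get_state()["tcp_pos"])
W=camera_model("wrist");save("wrist","pics/w1.png");S,T=camera_model("scene"),camera_model("top")
print(proj(W,[.4425,.154,.162]),proj(W,r.get_state()["tcp_pos"]),ray(W,320,200))
s=save("scene","pics/scene3.png")
```

```text
[0.45404464 0.15759646 0.25185127]
[308.98126983 191.97045564] [315.56508219 268.39405136] (array([0.37161598, 0.16391849, 0.39810926]), array([ 0.31242205, -0.01004476, -0.95008109]))
```

View pics/w1.png

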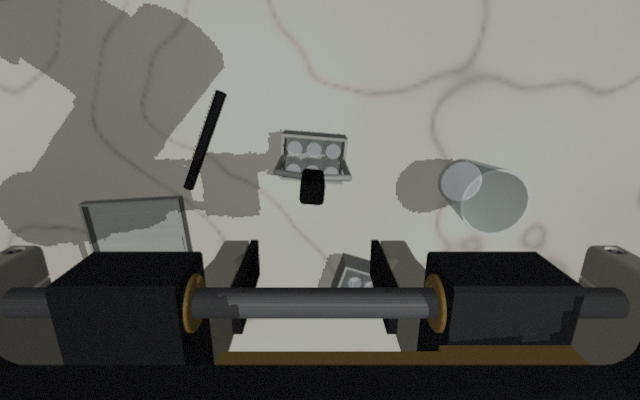

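View pics/scene3.png

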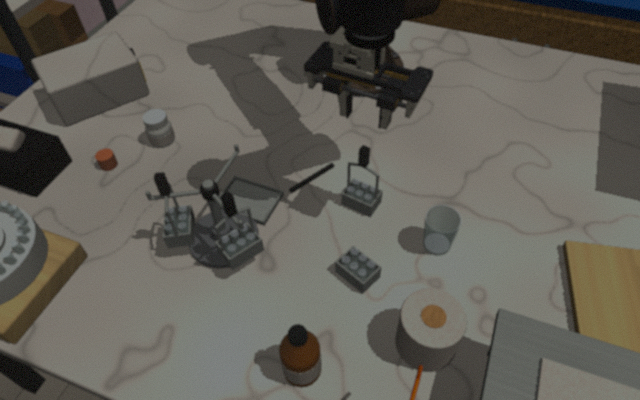

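The wrist view shows the grip's top face near (312,192), against a prediction of (309,192), so my estimate is good to about 2 mm. In the scene view the empty branch runs from (209,187) to (237,149), out over the tray.

drive_tool([
  [[0.3,0.095,-0.015,0,0],[0.3,0.095,-0.015,0.3,0],[0.3,0.095,-0.015,0.6,0],[0.3,0.095,-0.015,0.85,0],[0.3,0.095,-0.015,0.94,0]],
])

```text
time_s: 6.68
tcp_pos: [0.4409, 0.1567, 0.1379]
eef_rot: [-179.9, -0.1, 175.1]
contact_force: [0.2, -0.1, 0.2]
gripper_width: 0.0568
gripper_force: 0.0
```

drive_tool([
  [[-1,0,0,0,0],[-1,0,0,0,0],[-1,0,0,0,0],[-1,0,0,0,0],[-1,0,0,0,0]],
], squeeze=25)

```text
time_s: 7.3
tcp_pos: [0.4422, 0.1579, 0.1395]
eef_rot: [180.0, 0.0, 175.1]
contact_force: [0.0, 0.6, 1.0]
gripper_width: 0.0182
gripper_force: 24.8
```

Run:
```python
from h import *
S=camera_model("scene");a=onz(S,209,186,.17);b=onz(S,237,149,.168);print(a,b,np.degrees(np.arctan2(*(a-b)[1::-1])))
```

```text
[ 0.63589296 -0.06573074  0.17      ] [ 0.53577307 -0.06403278  0.168     ] -0.9716041368655349
```

drive_tool([
  [[-1,0,0,-0.1,0],[-1,0,0,-0.25,0],[-1,0,0,-0.4,0],[-1,0,0,-0.55,0],[-1,0,0,-0.63,0]],
])

```text
time_s: 7.92
tcp_pos: [0.4421, 0.1579, 0.2161]
eef_rot: [179.9, 0.0, 175.1]
contact_force: [-0.1, 0.3, -2.8]
gripper_width: 0.0176
gripper_force: 24.8
```

drive_tool([
  [[-1,-0.02,-0.15,0,0],[-1,-0.05,-0.35,0,0],[-1,-0.09,-0.6,0,0],[-1,-0.12,-0.8,0,0],[-1,-0.14,-0.93,0,0]],
])

```text
time_s: 8.55
tcp_pos: [0.4486, 0.0434, 0.2142]
eef_rot: [-180.0, -0.1, 175.1]
contact_force: [-0.7, -0.6, -2.3]
gripper_width: 0.0179
gripper_force: 24.8
```

drive_tool([
  [[-1,-0.02,-0.2,0,0],[-1,-0.05,-0.4,0,0],[-1,-0.09,-0.65,0,0],[-1,-0.12,-0.85,0,-0.007],[-1,-0.14,-0.93,0,-0.007]],
])

```text
time_s: 9.18
tcp_pos: [0.4562, -0.0687, 0.2143]
eef_rot: [-180.0, -0.1, 177.6]
contact_force: [0.9, -0.2, -2.4]
gripper_width: 0.0177
gripper_force: 24.8
```

drive_tool([
  [[-1,0,0,0,0],[-1,0,0,0,0],[-1,0,0,0,0]],
])

```text
time_s: 9.55
tcp_pos: [0.4566, -0.0669, 0.2148]
eef_rot: [180.0, 0.0, 177.7]
contact_force: [0.1, -0.5, -3.1]
gripper_width: 0.0179
gripper_force: 24.8
```

Run:
```python
from h import *
print(r.get_state()["tcp_pos"])
b=save("scene","pics/scene4.png")[:,:,::-1][110:230,170:330]
cv2.imwrite("pics/c4.png",np.clip(1.7*cv2.resize(b,(800,600),interpolation=2).astype(float),0,255).astype('uint8'))
```

```text
[ 0.45659408 -0.06688433  0.21479354]
```

View pics/c4.png

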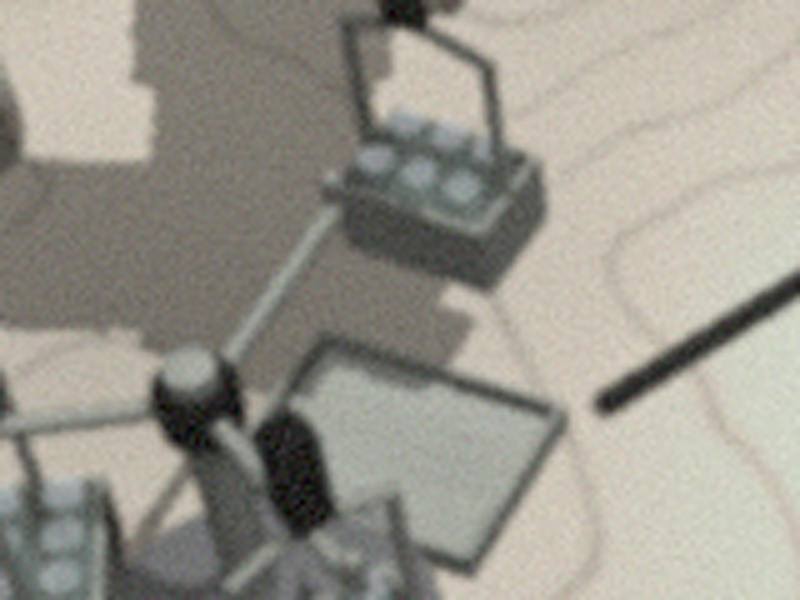

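The crop shows the carrier held upright in front of the branch tip at crop (335,185). The arch opening is in line with the branch, and the branch is parallel to the tray's edge.

drive_tool([
  [[-1,-0.12,0,0,0],[-1,-0.3,0.01,0,0],[-1,-0.48,0.02,0,0],[-1,-0.66,0.02,0,0],[-1,-0.82,0.02,0,0]],
])

```text
time_s: 10.22
tcp_pos: [0.5567, -0.0689, 0.2144]
eef_rot: [-180.0, -0.0, 177.7]
contact_force: [-0.1, -1.0, -2.1]
gripper_width: 0.0181
gripper_force: 24.9
```

drive_tool([
  [[-1,0,0,0,0],[-1,0,0,0.05,0],[-1,0,0,0.1,0],[-1,0,0,0.15,0],[-1,0,0,0.2,0]],
])

```text
time_s: 10.85
tcp_pos: [0.5548, -0.0691, 0.1905]
eef_rot: [180.0, 0.0, 177.7]
contact_force: [-0.5, 1.1, -2.9]
gripper_width: 0.0177
gripper_force: 25.0
```

Run:
```python
from h import *
print(r.get_state()["tcp_pos"])
b=save("scene","pics/scene5.png")[:,:,::-1][130:250,150:310]
cv2.imwrite("pics/c5.png",np.clip(1.7*cv2.resize(b,(800,600),interpolation=2).astype(float),0,255).astype('uint8'))
```

```text
[ 0.55483236 -0.06908292  0.19045232]
```

View pics/c5.png

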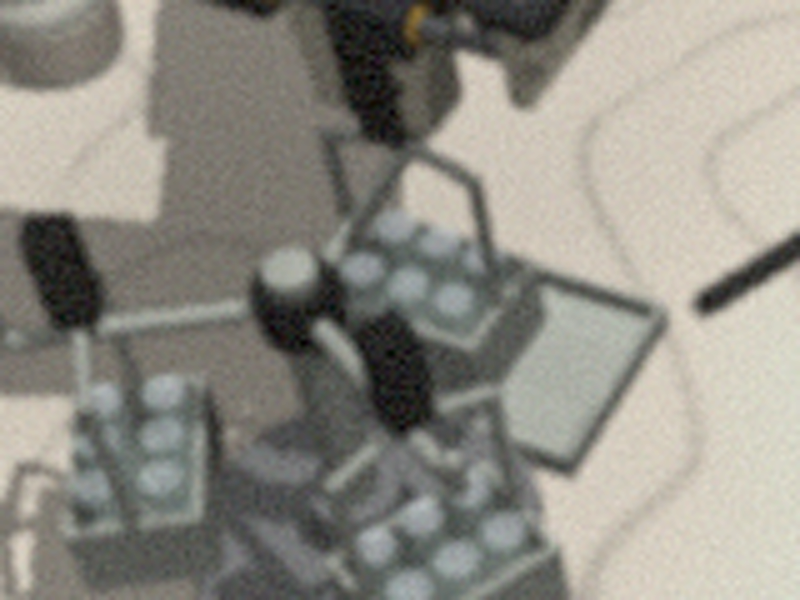

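The crop shows the branch, from (335,250) to (405,150), passing through the arch opening just under the peak. I'll lower it until the arch rests on the branch.

drive_tool([
  [[-1,0,0,0.03,0],[-1,0,0,0.05,0],[-1,0,0,0.07,0],[-1,0,0,0.07,0],[-1,0,0,0.07,0]],
])

```text
time_s: 11.52
tcp_pos: [0.5551, -0.0691, 0.1825]
eef_rot: [180.0, 0.0, 177.7]
contact_force: [0.5, -0.1, -1.3]
gripper_width: 0.0183
gripper_force: 25.0
```

drive_tool([
  [[-1,0,0,0.01,0],[-1,0,0,0.01,0],[-1,0,0,0.01,0]],
])

```text
time_s: 11.9
tcp_pos: [0.5553, -0.0691, 0.182]
eef_rot: [-180.0, 0.1, 177.7]
contact_force: [-1.8, 1.2, 6.3]
gripper_width: 0.0175
gripper_force: 25.0
```

It is now resting on the branch. I'll ease off slightly, open in small steps, and go up once clear.

drive_tool([
  [[-1,0,0,-0.006,0],[-0.5,0,0,-0.006,0],[-0.3,0,0,-0.006,0],[-0.1,0,0,-0.006,0],[0,0,0,-0.006,0]],
], squeeze=5)

```text
time_s: 12.52
tcp_pos: [0.555, -0.0691, 0.1818]
eef_rot: [-180.0, -0.0, 177.7]
contact_force: [0.3, 0.1, 0.1]
gripper_width: 0.042
gripper_force: 0.0
```

drive_tool([
  [[0,0,0,0,0],[0,0,0,0,0],[0,0,0,-0.15,0],[0,0,0,-0.4,0],[0,0,0,-0.9,0]],
])

```text
time_s: 13.15
tcp_pos: [0.5537, -0.0691, 0.2888]
eef_rot: [-180.0, -0.3, 177.7]
contact_force: [1.5, -0.1, 0.6]
gripper_width: 0.0437
gripper_force: 0.0
```

drive_tool([
  [[0,0.3,0,0,0],[0,0.7,0,0,0],[0,0.7,0,0,0],[0,0.7,0,0,0],[0,0.7,0,0,0]],
])

```text
time_s: 13.78
tcp_pos: [0.4717, -0.0656, 0.2897]
eef_rot: [-180.0, -0.0, 177.7]
contact_force: [0.0, -0.2, 0.3]
gripper_width: 0.0439
gripper_force: 0.0
```

Run:
```python
from h import *
b=save("scene","pics/scene6.png")[:,:,::-1][130:250,150:310]
cv2.imwrite("pics/c6.png",np.clip(1.7*cv2.resize(b,(800,600),interpolation=2).astype(float),0,255).astype('uint8'))
```

```text
(no output)
```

View pics/c6.png

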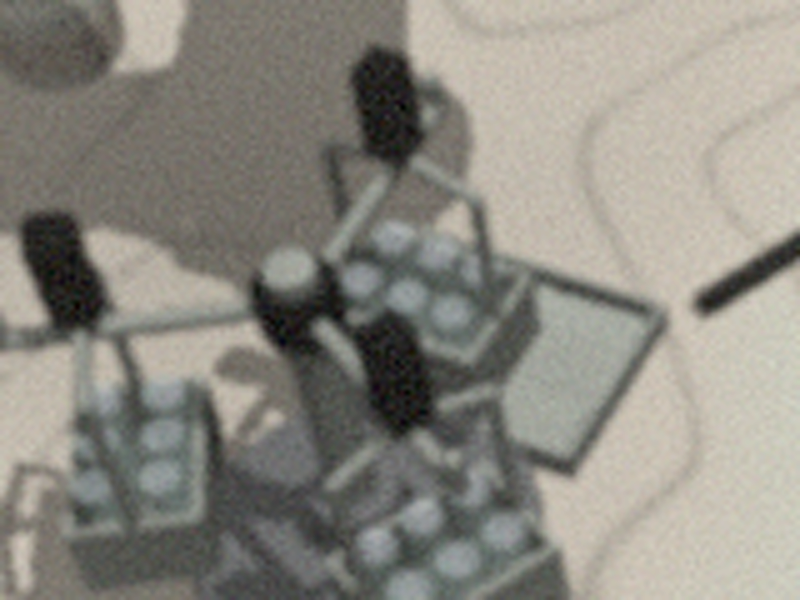

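The carrier hangs upright by its arch on the branch, with its grip at crop (387,105), and the gripper is clear of it. I'll let any swing settle before handing in.

drive_tool([
  [[0,0,0,0,0],[0,0,0,0,0],[0,0,0,0,0],[0,0,0,0,0],[0,0,0,0,0]],
])

```text
time_s: 14.45
tcp_pos: [0.4711, -0.0656, 0.2899]
eef_rot: [180.0, 0.0, 177.7]
contact_force: [0.2, -0.3, -0.6]
gripper_width: 0.0436
gripper_force: 0.0
```

drive_tool([
  [[0,0,0,0,0],[0,0,0,0,0],[0,0,0,0,0],[0,0,0,0,0],[0,0,0,0,0]],
])

```text
time_s: 15.08
tcp_pos: [0.4711, -0.0657, 0.2899]
eef_rot: [180.0, 0.0, 177.7]
contact_force: [0.5, 1.0, -0.2]
gripper_width: 0.0435
gripper_force: 0.0
```

drive_tool([
  [[0,0,0,0,0],[0,0,0,0,0],[0,0,0,0,0],[0,0,0,0,0],[0,0,0,0,0]],
])

```text
time_s: 15.7
tcp_pos: [0.4711, -0.0657, 0.2899]
eef_rot: [-180.0, -0.0, 177.7]
contact_force: [-0.6, -0.1, 0.6]
gripper_width: 0.0436
gripper_force: 0.0
```

Run:
```python
from h import *
a=capture("scene")[130:250,150:310].astype(float)
for i in range(3): b=capture("scene")[130:250,150:310].astype(float);print(cv2.blur(abs(a-b),(9,9))[30:60,60:110].max())
print(job.close_job())
```

```text
4.901234567901234
4.888888888888888
5.54320987654321
the job is handed in; nothing more can be done
None
```

I turned the tree's empty branch over the drip tray, hung the carrier on it by its arch, let go and handed the job in at about 16 s; the last view showed it upright with the gripper clear, but the hand-in returned no verdict.

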